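# Load the setting ring under the spring clamp flap

### The arm

A 6-joint arm with a two-finger parallel gripper is mounted at the origin on a cart in front of the work surface, level with it; the furniture and walls round the work are solid. World frame = base frame: x ahead of the robot, y to its left, z up, the work surface at z = 0. Lengths are in m, angles in rad, forces in N, time in s.
With the tool pointing down it reaches from about 0.3 to 0.75 m from the base axis. Payload 8.5 kg.
Tool frame: the origin (TCP) lies between the finger pads; the fingertips stand 11 mm ahead of it and the grasp point (between the pads) lies 8 mm behind it; z points along the fingers, y is the direction in which the jaws open and shut (so a half turn about z gives the same grasp; the last joint's range is limited). The gripper opens to 88 mm and grips with 3 to 60 N. Pads are 18 mm wide; open, the fingers measure 123 mm over their backs; the gripper's body (75 mm by 187 mm) begins 45 mm behind the grasp point.
Start: joints at [0.969, 0.381, 1.297, -0, 1.464, -0.215], TCP at [0.207, 0.509, 0.25] pointing down, gripper open.
Joint ranges: [-3.11, 3.11], [-0.89, 2.33], [0.22, 2.48], [-1.42, 4.56], [0.17, 2.85], [-2.88, 2.88]. Speed limits (rad/s): [2.39, 2.39, 3.14, 3.14, 3.14, 3.14].

### API

Orientations are given as a unit quaternion [w, x, y, z].
In Python, from rig import readout, viewer, arm gives the robot as it stands.
- The arm moves only by the tool move_arm, never from a script. Its argument "moves" is a list that holds one entry, the list of rows, each a list of 7 numbers: the shift along the tool's x, y, z in units of 12 cm (1.0 is 12 cm), then the turn, a rotation vector about the tool's x, y, z in units of 180 degrees (1.0 is 180 degrees), then the gripper command: -1 is fully open, 1 is shut, values between are in proportion. A call has 1 to 10 rows; each row is the pose to reach, as a shift and turn from the pose commanded when the call began, along the tool's axes at that moment, turning the shorter way round; what a row does not reach only later rows make up. A row lasts 1/12 s, in which the tool goes at most 41.7 mm and 7.16 degrees, less where a joint would pass 70% of its speed; a pose out of reach is approached as far as the arm can. A call with a number of a shift or a turn outside -1 to 1 is refused whole. A call with a gripper value outside its range is refused whole. The fingers move at their own pace and stop on an object; the grip force is fixed at half the most. Time passes only in rows, so rows that repeat a pose let the fingers close. It gives the time, the measured TCP pose, the force and the opening at its end, in the units of the state.
- readout.state(): the state, without advancing time (a new reading comes with each control period).
- viewer.get_image(name): name is "scene" or "top" or "wrist"; returns the picture (420x560x3 uint8, blue, green, red); there is no depth.
- viewer.camera_params(name): a dict with "fovy" (degrees; the focal length in pixels is half the picture's height over the tangent of half this angle, whatever the lens; pixels are square), "cx", "cy" (the principal point, pixels), "D" ([k1, k2, p1, p2, k3] as OpenCV has them; the pictures are not rectified), "eye" and "orientation" of the camera in the world. Camera axes: x right, y down, z forward; pixel columns grow to the right and rows downward; lengths in m; the calibration is good to about 2 mm. A picture is of the moment at which its call begins: read the wrist's pose just before it. camera_params takes no time and is no camera call; for the wrist camera it gives the pose at the moment of the call.
- arm.close_job(): hands the job in, once; it reports no verdict.
The state is a dict: "t": time; "qpos": joint angles; "dq": joint speeds; "effort": joint torques, N m; "eef_pos": TCP position; "tcp_rot": TCP orientation; "ft_force": force on the tool from outside, world axes, zero at the start; "torque": the same for the moment, N m; "opening": opening from 0.0 (shut) to 1.0 (fully open).
Only numpy, scipy, OpenCV 4.12 (cv2) and the standard library are available. Lean on these libraries where they do the work, as an engineer would, in place of code of your own. Each camera call takes 0.05 s, during which the arm holds its last target. There are 200 camera calls.

### The job

Load the setting ring into its nest on the granite table so that the probe can be checked in it: with one fingertip press the nest's bar down to hold the spring-closed clamp flap up, and with the other fingertip push the ring along the table under the flap until it sits home against both faces of the vee stop; then let the bar go so that the flap comes down on the ring, and move clear. Hold the flap clear of the ring until the ring is home (its lapped face must not be rammed by or dragged under the pad), keep the ring flat on the table - push it, never pinch or lift it - and leave the other things where they are.

Things in the scene. Friction and masses are not known exactly. Their poses are not given: they have to be found in the camera images.
- ring_nest: Low open steel frame screwed to the granite (fixed; place and heading vary), no floor: the ring slides on the granite. Origin: on the table, at the centre of the ring when home. x axis: the way the ring is pushed in (away from the robot), y left, z up. Two smooth guides, 12 mm high, inner faces at y = +/-37.5 mm from x = -18 to 60 mm; lead-ins flare out to x = -52, y = +/-48 mm.
- vee_stop (a point): Point of the nest where the two faces of its vee stop would meet, on the table, at x = 51 mm, y = 0 in the nest's frame. The faces stand at 45 degrees to either side, 12 mm high, each 36 mm from the nest's origin: the ring touches both when its centre is at the origin.
- flap_shaft (a point): Point on the shaft of flap and press bar (nest frame x = 0, y = 48, z = 27 mm). The shaft lies along the nest's x axis on the left guide, between two bearing blocks at x = -12 and x = 52 mm, each 12 mm long, 16 mm wide in y, tops 35 mm above the table.
- clamp_flap (a joint): Hinge of clamp flap and press bar, one seesaw: pressing the bar (left of the shaft) down raises the flap (right of it). rad: 0 shut and empty (pad 15 mm above the table, a 22 mm ring cannot enter), 0.147 flap level on the ring, above 0.22 pad clear of the ring's top, 0.54 stop. A spring shuts it: 5 N at the bar to start, 7 N near the stop; it shuts as soon as the bar is let go.
- clamp_pad (a point): White plastic pad under the free end of the aluminium flap plate, 14 x 20 mm; it comes down on the far rim of the seated ring, x = 20 to 34 mm and y = -10 to 10 mm in the nest's frame; the plate covers x = 14 to 40, y = -16 to 44 mm. This point: centre of its underside.
- press_bar (a point): Middle of the press bar's section, at x = -60 mm in the nest's frame. Bar: flat steel strip, 16 wide, 6 mm thick, along the nest's x from -110 to 13 mm, 34 mm left of the shaft. Shut: y = 82, z = 24 mm, outer edge up (21 degrees), top middle 27 mm above the table. Pressed, it swings about the shaft: top 20 mm at joint 0.22, level at 0.36 (15 mm, y = 79), 10 mm at the stop. Fingertips slide on it.
- setting_ring: Plain steel setting ring, loose, lying flat on the granite in front of the nest's mouth: outside diameter 72 mm, bore 40 mm, 22 mm high, 0.33 kg. Origin: centre of its underside. Its heading does not matter.
- reference_sphere: Bystander to the right of the nest: white ball on a stem on a round black foot, 52 mm wide, 79 mm high, loose; origin at the centre of its underside.
- tape_roll: Bystander on the left: roll of tan adhesive tape lying flat, 72 mm across, 19 mm high, thin-walled (not the ring); origin at the centre of its underside.
- stylus_case: Bystander at the front left: flat grey case with a clear lid, 57 x 91 x 19 mm; origin at the centre of its underside.
- cap_screw_1: Bystander, left: socket cap screw standing on its head, 13 mm wide, 30 mm high.
- cap_screw_2: Bystander, left: the same.
- cap_screw_3: Bystander, left: the same.

How it is judged:
By the outcome, as a careful person would: the job done as asked, in the order asked, and still so for the second after the job is handed in, with the robot touching nothing.
It also fails if it takes over 61 s, if anything falls off the work surface, if the arm or the gripper's body presses on something with over 40 N, if the wrist force passes 120 N, or if a joint passes its speed limit or range.

## Working session

There is one attempt and no reset: what is moved stays moved. The work goes in short steps, Python scripts to look and compute and a tool call to move; the robot and the scene stay as the last step left them, time stands still between calls to the robot, and variables do not carry over. Pictures are saved under pics/ and viewed, about 8 in all and at most 12, crops included, and the job is handed in when it is done.

Besides the shell and the picture viewer there is one more tool, called as a command line: name --argument value ..., lists and objects as JSON in quotes. move_arm: Moves the arm, as the interface text tells. Shifts and turns lie within -1 to 1; 1 stands for 12 cm of shift or 180 degrees of turn. Its arguments: {"type":"object","properties":{"moves":{"type":"array","items":{"type":"array","items":{"type":"array","items":{"type":"number"}}}}},"required":["moves"]}

```bash
mkdir -p pics; ls
python3 - <<'E'
from rig import readout, viewer, arm
import cv2
print(readout.state())
for n in("scene","top"):
    im=viewer.get_image(n);cv2.imwrite(f"pics/{n}0.png",im);print(n,viewer.camera_params(n))
E
```

```text
pics
{'t': 0.0, 'qpos': array([ 9.68701582e-01,  3.81165151e-01,  1.29824450e+00, -1.27227057e-05,
        1.46360785e+00, -2.15281922e-01]), 'dq': array([ 0.00199673,  0.00058792, -0.0013594 ,  0.00044924,  0.00048712,
        0.00020313]), 'effort': array([-2.62021376e-04, -4.37928915e+01, -2.24558401e+01,  7.13417865e-02,
        3.52608296e-02, -1.16028609e-04]), 'eef_pos': array([0.20732217, 0.50914014, 0.24915981]), 'tcp_rot': array([-2.77318956e-04,  1.92202182e-01,  9.81355090e-01, -6.56266142e-04]), 'ft_force': array([-0.66900624, -0.03222114, -0.26258732]), 'torque': array([ 0.02706076, -0.04118484, -0.05215848]), 'opening': 0.9980055337437533}
scene {'fovy': 56.724538975032665, 'cx': 287.95093886246156, 'cy': 213.99702195184258, 'D': array([0.02419686, 0.        , 0.        , 0.        , 0.        ]), 'eye': array([-0.06013184,  0.39611586,  0.40183459]), 'orientation': array([ 0.22743238, -0.36051298,  0.75616498, -0.49650723])}
top {'fovy': 57.259665751814104, 'cx': 274.63426978692587, 'cy': 213.24562800951188, 'D': array([0.02502554, 0.        , 0.        , 0.        , 0.        ]), 'eye': array([ 0.37968023, -0.12538927,  0.87068709]), 'orientation': array([-0.06216881,  0.70938622, -0.6994122 ,  0.06106397])}
```

View pics/top0.png

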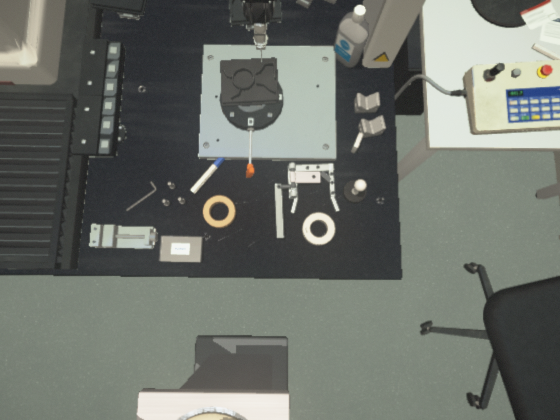

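View pics/scene0.png

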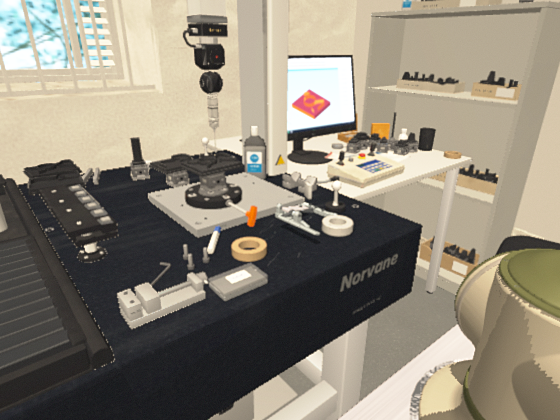

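```bash
cat > h.py <<'E'
import numpy as np, cv2
from rig import readout, viewer, arm
from scipy.spatial.transform import Rotation as R
def cam(n):
    p=viewer.camera_params(n); f=210/np.tan(np.radians(p["fovy"]/2))
    q=p["orientation"]; return np.array([[f,0,p["cx"]],[0,f,p["cy"]],[0,0,1.]]),p["D"],np.array(p["eye"]),R.from_quat([q[1],q[2],q[3],q[0]])
def world(c,uv,z):
    K,D,e,r=c; u=cv2.undistortPoints(np.array(uv,float).reshape(-1,1,2),K,D)[:,0]
    d=r.apply(np.c_[u,np.ones(len(u))]); return e+d*((z-e[2])/d[:,2])[:,None]
def pix(c,X):
    K,D,e,r=c; Rm=r.inv().as_matrix(); return cv2.projectPoints(np.array(X,float).reshape(-1,1,3),cv2.Rodrigues(Rm)[0],-Rm@e,K,D)[0][:,0]
E
python3 - <<'E'
from h import *
im=cv2.imread("pics/top0.png"); c=cam("top")
cr=cv2.resize(im[145:265,240:400],None,fx=5,fy=5,interpolation=cv2.INTER_CUBIC);cv2.imwrite("pics/crop0.png",cr)
print(world(c,[[318,228]],.022),world(c,[[313,172],[250,168],[290,165],[300,212]],.02))
E
```

```text
[[ 0.49732619 -0.21990878  0.022     ]] [[ 0.62666648 -0.2093726   0.02      ]
 [ 0.63413028 -0.06503284  0.02      ]
 [ 0.64256331 -0.15665139  0.02      ]
 [ 0.53328249 -0.17991977  0.02      ]]
```

View pics/crop0.png

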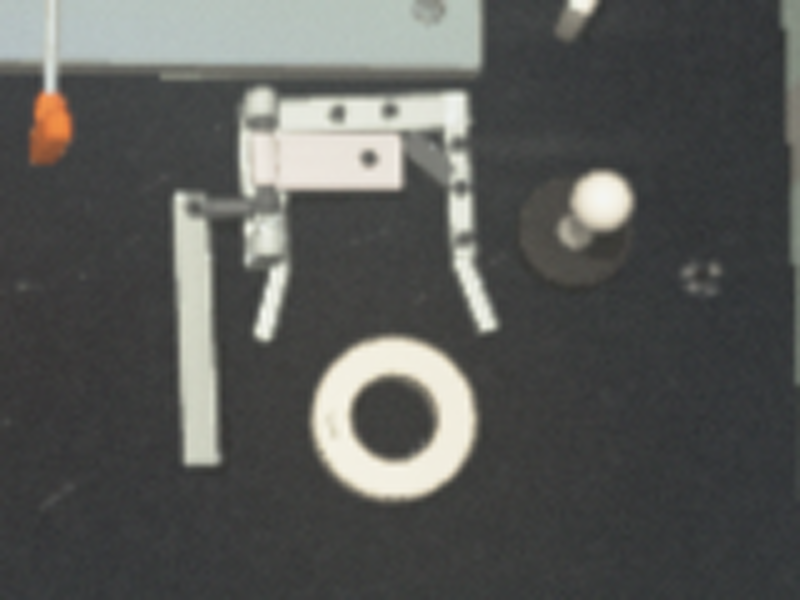

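```bash
cat >> h.py <<'E'
def fit(W,N):
    W=np.array(W)[:,:2];N=np.array(N)[:,:2];w0,n0=W.mean(0),N.mean(0);a=W-w0;b=N-n0
    th=np.arctan2((b[:,0]*a[:,1]-b[:,1]*a[:,0]).sum(),(a*b).sum());c,s=np.cos(th),np.sin(th);M=np.array([[c,-s],[s,c]])
    return th,w0-M@n0,M,W-(N@M.T+w0-M@n0)
E
python3 - <<'E'
from h import *
im=cv2.imread("pics/top0.png"); c=cam("top"); S=lambda p:[240+(p[0]+.5)/5-.5,145+(p[1]+.5)/5-.5]
P=[((480,333),(-52,-48,12)),((273,341),(-52,48,12)),((453,262),(-18,-37.5,12)),((288,262),(-18,37.5,12)),((202,465),(-110,81,27)),((191,193),(13,81,27))]
W=[world(c,[S(p)],n[2]/1000)[0] for p,n in P];N=np.array([n for _,n in P])/1000
th,t,M,res=fit(W,N);print("th",np.degrees(th),"t",t,"res mm",np.round(res*1000,1))
g=im[200:260,290:350].min(2);m=(g>150).astype(np.uint8)
cs=max(cv2.findContours(m,cv2.RETR_EXTERNAL,cv2.CHAIN_APPROX_NONE)[0],key=cv2.contourArea)
pp=cs[:,0]+[290,200]; w=world(c,pp,.022)[:,:2]; (x,y),r=cv2.minEnclosingCircle((w*1000).astype(np.float32))
h=cv2.convexHull((w*1000).astype(np.float32)); e=cv2.fitEllipse(h); ring=np.array(e[0])/1000
print("ring",x,y,r,e,"nest",M.T@(ring-t)*1000)
st=readout.state(); np.save("nest.npy",[th,*t])
s2=world(c,[S((575,230))],0)[0][:2];print("sphere nest",M.T@(s2-t)*1000,"orange",M.T@(world(c,[[248,172]],.02)[0][:2]-t))
E
```

```text
th 2.584269888212101 t [ 0.58764654 -0.21124532] res mm [[-0.2  0.4]
 [-0.8 -1.7]
 [-0.9  0.3]
 [ 1.5  0.7]
 [ 0.  -0.3]
 [ 0.4  0.6]]
ring 497.1895446777344 -220.64134216308594 35.79650115966797 ((497.5399475097656, -220.40994262695312), (69.39089965820312, 71.12348175048828), 3.2926976680755615) nest [-90.42817894  -5.09251359]
sphere nest [ -2.88107327 -96.35114225] orange [0.04368754 0.14873157]
```

move_arm --moves '[[[-0.2, -0.25, 0, 0, 0, -0.034, 1], [-0.4, -0.5, 0, 0, 0, -0.068, 1], [-0.6, -0.75, 0, 0, 0, -0.102, 1], [-0.83, -1, 0, 0, 0, -0.137, 1], [-0.83, -1, 0, 0, 0, -0.137, 1]]]'

```text
t: 0.52
eef_pos: [0.2553, 0.3567, 0.2497]
tcp_rot: [-0.0, -0.024, 1.0, -0.001]
ft_force: [0.3, 0.9, 0.8]
opening: 0.641
```

```bash
cat >> h.py <<'E'
def rel(nx,ny,z,nest=None):
    """shift (units of 12cm) and turn (units of pi) to the TCP pose nest (mm,mm), tip height z mm, tool y along nest y"""
    th,tx,ty=np.load("nest.npy"); c,s=np.cos(th),np.sin(th);M=np.array([[c,-s],[s,c]])
    p=np.r_[M@np.array([nx,ny])/1000+[tx,ty],z/1000+.011]
    q=readout.state(); w=q["tcp_rot"]; T=R.from_quat([w[1],w[2],w[3],w[0]])
    G=R.from_matrix(np.c_[[-c,-s,0],[-s,c,0],[0,0,-1]])
    cur=M.T@(q["eef_pos"][:2]-[tx,ty])*1000
    print("t %.2f"%q["t"],"now nest",cur.round(1),"tip z",round(q["eef_pos"][2]*1000-11,1),"F",(M.T@q["ft_force"][:2]).round(1),q["ft_force"][2].round(1),"open",q["opening"].round(3))
    print("shift",(T.inv().apply(p-q["eef_pos"])/.12).round(3),"turn",((T.inv()*G).as_rotvec()/np.pi).round(4))
E
python3 -c "
from h import *
rel(-155,-5,150)"
```

```text
Traceback (most recent call last):
  File "h.py", line 23, in rel
    print("t %.2f"%q["t"],"now nest",cur.round(1),"tip z",round(q["eef_pos"][2]*1000-11,1),"F",(M.T@q["ft_force"][:2]).round(1),q["ft_force"][2].round(1),"open",q["opening"].round(3))
                                                                                                                                                                 ^^^^^^^^^^^^^^^^^^
AttributeError: 'float' object has no attribute 'round'
```

```bash
sed -i 's/q\["opening"\].round(3)/round(float(q["opening"]),3)/' h.py; python3 -c "
from h import *
rel(-155,-5,150)"
```

```text
t 0.52 now nest [-306.4  582.4] tip z 238.7 F [0.3 0.9] 0.8 open 0.641
shift [-1.252 -4.896  0.747] turn [-0.0006 -0.0001  0.0007]
```

move_arm --moves '[[[-0.1, -0.33, 0, 0, 0, 0, 1], [-0.2, -0.66, 0, 0, 0, 0, 1], [-0.3, -1, 0, 0, 0, 0, 1]]]'

```text
t: 0.77
eef_pos: [0.2952, 0.2421, 0.2496]
tcp_rot: [-0.0, -0.022, 1.0, 0.0]
ft_force: [1.3, 0.8, -0.1]
opening: 0.422
```

move_arm --moves '[[[-0.1, -0.33, 0, 0, 0, 0, 1], [-0.2, -0.66, 0, 0, 0, 0, 1], [-0.3, -1, 0, 0, 0, 0, 1]]]'

```text
t: 1.02
eef_pos: [0.3364, 0.1241, 0.2498]
tcp_rot: [0.0, -0.022, 1.0, 0.0]
ft_force: [0.8, 0.7, 0.7]
opening: 0.191
```

move_arm --moves '[[[-0.1, -0.33, 0.05, 0, 0, 0, 1], [-0.2, -0.66, 0.1, 0, 0, 0, 1], [-0.3, -1, 0.2, 0, 0, 0, 1]]]'

```text
t: 1.27
eef_pos: [0.3773, 0.0078, 0.2269]
tcp_rot: [0.001, -0.021, 1.0, -0.0]
ft_force: [0.9, 0.7, 0.3]
opening: 0.002
```

move_arm --moves '[[[-0.1, -0.33, 0.1, 0, 0, 0, 1], [-0.2, -0.66, 0.2, 0, 0, 0, 1], [-0.3, -1, 0.3, 0, 0, 0, 1], [-0.3, -1, 0.3, 0, 0, 0, 1], [-0.3, -1, 0.3, 0, 0, 0, 1]]]'

```text
t: 1.68
eef_pos: [0.4181, -0.11, 0.1895]
tcp_rot: [-0.001, -0.02, 1.0, 0.001]
ft_force: [0.3, 0.9, -0.0]
opening: 0.0
```

```bash
python3 -c "
from h import *
rel(-155,-5,150)"
```

```text
t 1.68 now nest [-164.8  108.8] tip z 178.5 F [0.3 0.9] -0.0 open 0.0
shift [-0.087 -0.948  0.236] turn [ 0.0004 -0.0006 -0.0017]
```

move_arm --moves '[[[-0.05, -0.33, 0, 0, 0, 0, 1], [-0.08, -0.66, 0, 0, 0, 0, 1], [-0.08, -0.95, 0.2, 0, 0, 0, 1], [-0.08, -0.95, 0.2, 0, 0, 0, 1], [-0.08, -0.95, 0.2, 0, 0, 0, 1]]]'

```text
t: 2.1
eef_pos: [0.4321, -0.2213, 0.1659]
tcp_rot: [-0.001, -0.021, 1.0, 0.001]
ft_force: [-0.5, 1.2, -0.7]
opening: 0.009
```

Run:
```python
from h import *
rel(-155,-5,8)
c=cam("wrist"); im=viewer.get_image("wrist"); cv2.imwrite("pics/w1.png",im)
th,tx,ty=np.load("nest.npy")
N=np.array([(-52,-48,12),(-52,48,12),(-18,-37.5,12),(-18,37.5,12),(-110,81,27),(13,81,27)])/1000
M=np.array([[np.cos(th),-np.sin(th)],[np.sin(th),np.cos(th)]])
W=np.c_[N[:,:2]@M.T+[tx,ty],N[:,2]];print(pix(c,W).round(1)); print(viewer.camera_params("wrist"))
```

```text
t 2.10 now nest [-155.9   -3. ] tip z 154.9 F [-0.5  1.3] -0.7 open 0.009
shift [-0.009 -0.019  1.224] turn [ 0.0006 -0.0005 -0.0009]
[[237.5 292.4]
 [326.1 292.1]
 [248.2 319.3]
 [315.5 319.1]
 [364.4 247.9]
 [355.9 351.9]]
{'fovy': 69.57869968978645, 'cx': 279.839059292098, 'cy': 212.4984882801494, 'D': array([0.00563625, 0.        , 0.        , 0.        , 0.        ]), 'eye': array([ 0.36029801, -0.22261648,  0.30235883]), 'orientation': array([0.09930959, 0.68441728, 0.71478905, 0.10386149])}
```

View pics/w1.png

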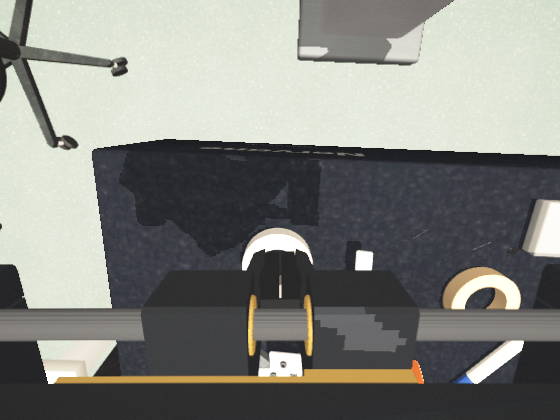

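move_arm --moves '[[[-0.01, -0.01, 0.25, 0, 0, 0, 1], [-0.01, -0.01, 0.5, 0, 0, 0, 1], [-0.01, -0.01, 0.75, 0, 0, 0, 1], [-0.01, -0.01, 1, 0, 0, 0, 1]]]'

```text
t: 2.48
eef_pos: [0.4341, -0.221, 0.0467]
tcp_rot: [0.001, -0.023, 1.0, -0.001]
ft_force: [0.7, -0.9, 0.8]
opening: 0.005
```

move_arm --moves '[[[0, 0, 0.1, 0, 0, 0, 1], [0, 0, 0.2, 0, 0, 0, 1], [0, 0, 0.2, 0, 0, 0, 1], [0, 0, 0.2, 0, 0, 0, 1]]]'

```text
t: 2.82
eef_pos: [0.434, -0.2217, 0.0233]
tcp_rot: [0.0, -0.023, 1.0, 0.0]
ft_force: [0.3, -0.3, 0.1]
opening: 0.002
```

```bash
python3 -c "
from h import *
rel(-97,-3,9)"
```

```text
t 2.82 now nest [-154.    -3.5] tip z 12.3 F [ 0.3 -0.4] 0.1 open 0.002
shift [-0.475  0.004  0.028] turn [0.     0.0001 0.0001]
```

move_arm --moves '[[[-0.06, 0, 0.03, 0, 0, 0, 1], [-0.12, 0, 0.03, 0, 0, 0, 1], [-0.16, 0, 0.03, 0, 0, 0, 1], [-0.2, 0, 0.03, 0, 0, 0, 1], [-0.24, 0, 0.03, 0, 0, 0, 1], [-0.28, 0, 0.03, 0, 0, 0, 1], [-0.32, 0, 0.03, 0, 0, 0, 1], [-0.36, 0, 0.03, 0, 0, 0, 1], [-0.4, 0, 0.03, 0, 0, 0, 1], [-0.43, 0, 0.03, 0, 0, 0, 1]]]'

```text
t: 3.65
eef_pos: [0.4857, -0.2208, 0.0189]
tcp_rot: [0.0, -0.022, 1.0, -0.0]
ft_force: [-4.4, -0.8, 4.1]
opening: 0.005
```

move_arm --moves '[[[-0.02, 0, 0, 0, 0, 0, 1], [-0.04, 0, 0, 0, 0, 0, 1], [-0.04, 0, 0, 0, 0, 0, 1]]]'

```text
t: 3.9
eef_pos: [0.4904, -0.2206, 0.0189]
tcp_rot: [0.0, -0.022, 1.0, -0.0]
ft_force: [-2.4, 0.3, 1.4]
opening: 0.005
```

Run:
```python
from h import *
rel(-97,-3,9)
im=viewer.get_image("top"); cr=cv2.resize(im[145:265,240:400],None,fx=5,fy=5,interpolation=cv2.INTER_CUBIC);cv2.imwrite("pics/t2.png",cr)
```

```text
t 3.90 now nest [-97.5  -5. ] tip z 7.9 F [-2.3  0.4] 1.4 open 0.005
shift [-0.004  0.016 -0.01 ] turn [-0.      0.0002 -0.0005]
```

View pics/t2.png

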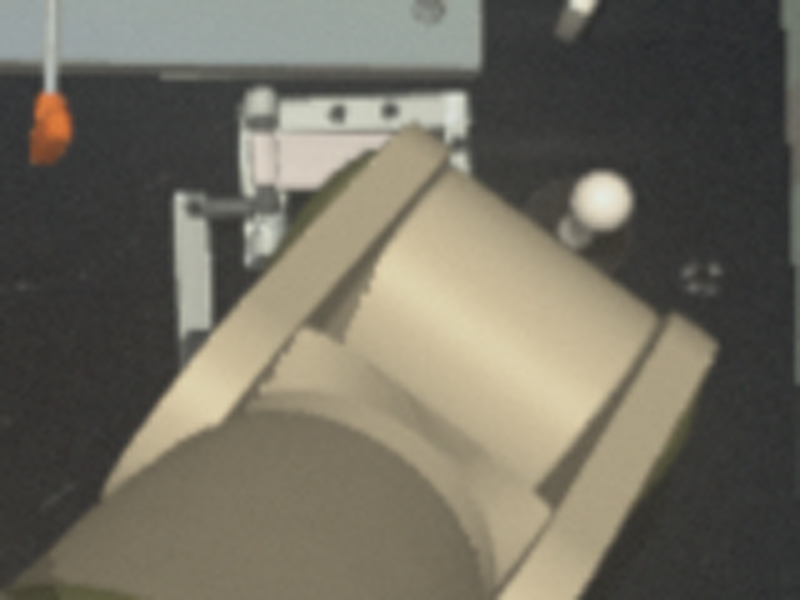

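move_arm --moves '[[[0.03, 0, 0, 0, 0, 0, 1], [0.03, 0, 0, 0, 0, 0, 1], [0.03, 0, -0.2, 0, 0, 0, 1], [0.03, 0, -0.4, 0, 0, 0, 1], [0.03, 0.2, -0.4, 0, 0, 0, -0.44], [0.03, 0.363, -0.4, 0, 0, 0, -0.44], [0.03, 0.363, -0.4, 0, 0, 0, -0.44], [0.03, 0.363, -0.4, 0, 0, 0, -0.44], [0.03, 0.363, -0.4, 0, 0, 0, -0.44], [0.03, 0.363, -0.4, 0, 0, 0, -0.44]]]'

```text
t: 4.78
eef_pos: [0.4846, -0.1781, 0.0668]
tcp_rot: [0.0, -0.021, 1.0, -0.0]
ft_force: [0.2, 0.2, -0.1]
opening: 0.433
```

move_arm --moves '[[[0, 0, 0, 0, 0, 0, -0.44], [0, 0, 0, 0, 0, 0, -0.44], [0, 0, 0, 0, 0, 0, -0.44], [0, 0, 0, 0, 0, 0, -0.44], [0, 0, 0, 0, 0, 0, -0.44]]]'

```text
t: 5.2
eef_pos: [0.4844, -0.1773, 0.0669]
tcp_rot: [-0.0, -0.022, 1.0, 0.0]
ft_force: [-0.1, 0.5, -1.1]
opening: 0.72
```

Run:
```python
from h import *
rel(-101,38.5,14)
im=viewer.get_image("scene"); cr=cv2.resize(im[175:265,240:360],None,fx=6.6,fy=6.6,interpolation=cv2.INTER_CUBIC);cv2.imwrite("pics/s3.png",cr)
```

```text
t 5.20 now nest [-101.6   38.5] tip z 55.9 F [-0.1  0.5] -1.1 open 0.72
shift [-0.005 -0.     0.349] turn [ 0.     -0.     -0.0005]
```

View pics/s3.png

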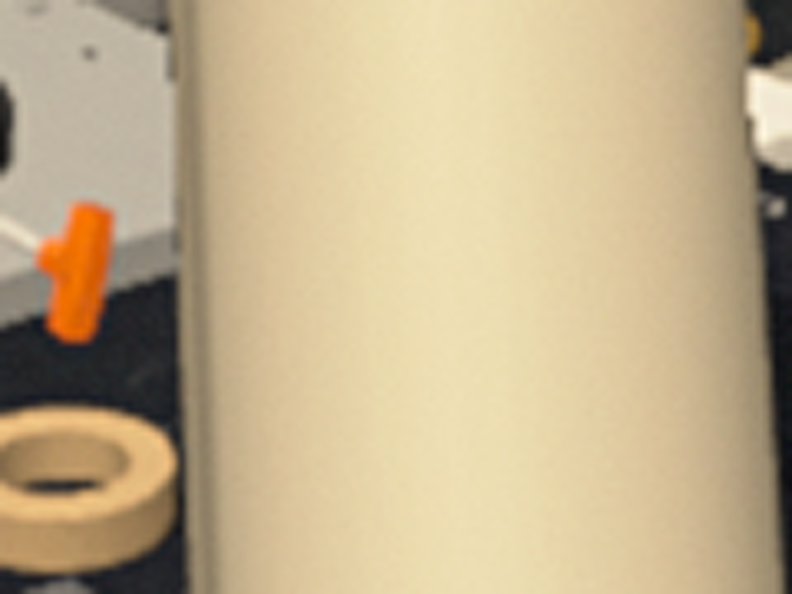

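Run:
```python
from h import *
c=cam("wrist");im=viewer.get_image("wrist"); cv2.imwrite("pics/w4.png",im)
th,tx,ty=np.load("nest.npy");M=np.array([[np.cos(th),-np.sin(th)],[np.sin(th),np.cos(th)]])
N=np.array([(-110,74,29),(-110,89,30),(-88,-5,22),(-52,31,22),(-110,0,0)])/1000.
print(pix(c,np.c_[N[:,:2]@M.T+[tx,ty],N[:,2]]).round(1))
```

```text
[[336.2 231.2]
 [361.3 231.8]
 [211.7 259.4]
 [267.5 307.3]
 [223.5 217.2]]
```

View pics/w4.png

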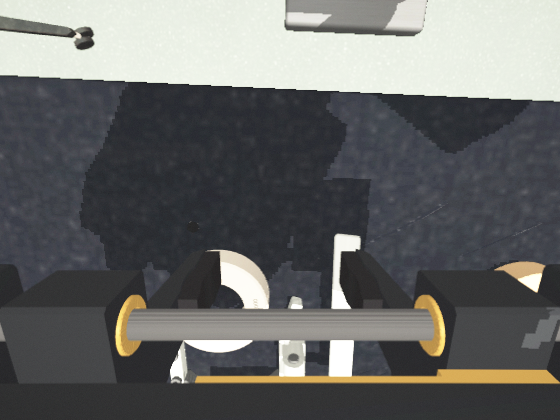

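```bash
cat >> h.py <<'E'
from scipy.optimize import least_squares
def ringfit(im,c,box):
    """outer edge points of the ring in box (u0,v0,u1,v1), circle of radius 36 at z=22 -> nest mm"""
    th,tx,ty=np.load("nest.npy");M=np.array([[np.cos(th),-np.sin(th)],[np.sin(th),np.cos(th)]])
    u0,v0,u1,v1=box; g=im[v0:v1,u0:u1].min(2)>150
    pts=[(u0+u,v0+np.argmax(g[:,u])-.5) for u in range(u1-u0) if g[:,u].any() and np.argmax(g[:,u])>0]
    pts+=[(u0+np.max(np.nonzero(g[v])[0])+.5,v0+v) for v in range(v1-v0) if g[v].any() and not g[v,-1]]
    w=(world(c,pts,.022)[:,:2]-[tx,ty])@M*1000
    s=least_squares(lambda p:np.hypot(*(w-p).T)-36,[-60,-5],loss="soft_l1"); print("ring nest",s.x,"rms",np.abs(s.fun).mean(),len(pts))
E
python3 - <<'E'
from h import *
im=cv2.imread("pics/w4.png"); c=cam("wrist"); ringfit(im,c,(222,240,280,300))
print([(r,np.nonzero(im[r,200:300].min(1)>150)[0][[0,-1]]+200) for r in range(252,300,12)])
E
```

```text
ring nest [-60.25521239  -3.6862059 ] rms 0.24783107893486991 97
[(252, array([220, 235])), (264, array([220, 254])), (276, array([221, 263])), (288, array([231, 268]))]
```

move_arm --moves '[[[0.01, 0.004, 0, 0, 0, 0, -0.57], [0.01, 0.004, 0, 0, 0, 0, -0.57], [0.01, 0.004, 0, 0, 0, 0, -0.57], [0.01, 0.004, 0.08, 0, 0, 0, -0.57], [0.01, 0.004, 0.16, 0, 0, 0, -0.57], [0.01, 0.004, 0.21, 0, 0, 0, -0.57], [0.01, 0.004, 0.25, 0, 0, 0, -0.57], [0.01, 0.004, 0.25, 0, 0, 0, -0.57]]]'

```text
t: 5.97
eef_pos: [0.4829, -0.1766, 0.0359]
tcp_rot: [-0.001, -0.022, 1.0, 0.001]
ft_force: [-0.8, -0.1, 4.3]
opening: 0.782
```

move_arm --moves '[[[0, 0, 0.03, 0, 0, 0, -0.57], [0, 0, 0.06, 0, 0, 0, -0.57], [0, 0, 0.1, 0, 0, 0, -0.57], [0, 0, 0.1, 0, 0, 0, -0.57]]]'

```text
t: 6.3
eef_pos: [0.4835, -0.178, 0.0253]
tcp_rot: [0.0, -0.022, 1.0, -0.001]
ft_force: [-4.4, -5.4, 10.7]
opening: 0.785
```

Run:
```python
from h import *
rel(-101,39,13)
c=cam("wrist");im=viewer.get_image("wrist"); cv2.imwrite("pics/w5.png",im)
a=cv2.resize(im[180:380,130:430],None,fx=2.6,fy=2.6); cv2.imwrite("pics/w5c.png",a)
```

```text
t 6.30 now nest [-102.5   37.9] tip z 14.3 F [-4.6 -5.2] 10.7 open 0.785
shift [-0.013  0.009  0.011] turn [-0.0008  0.0002 -0.0003]
```

View pics/w5c.png

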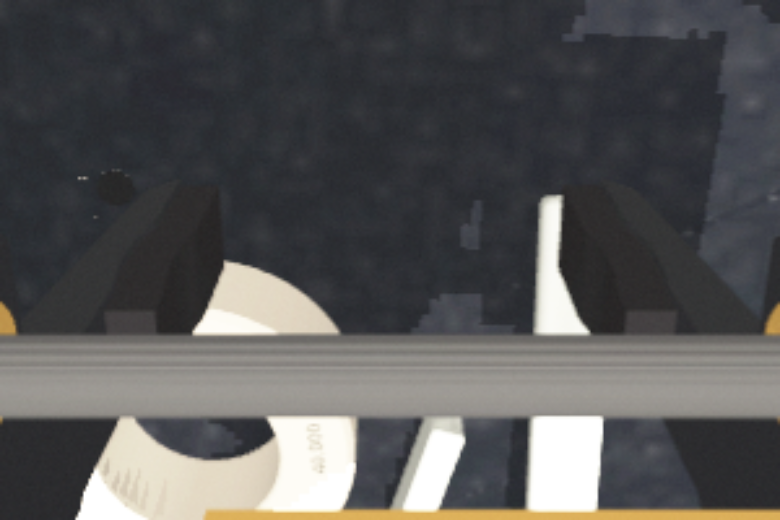

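move_arm --moves '[[[-0.02, -0.004, 0.01, 0, 0, 0, -0.57], [-0.05, -0.008, 0.01, 0, 0, 0, -0.57], [-0.08, -0.012, 0.01, 0, 0, 0, -0.57], [-0.12, -0.016, 0.01, 0, 0, 0, -0.57], [-0.16, -0.016, 0.01, 0, 0, 0, -0.57], [-0.2, -0.016, 0.01, 0, 0, 0, -0.57], [-0.23, -0.016, 0.01, 0, 0, 0, -0.57], [-0.25, -0.016, 0.01, 0, 0, 0, -0.57], [-0.25, -0.016, 0.01, 0, 0, 0, -0.57]]]'

```text
t: 7.1
eef_pos: [0.512, -0.177, 0.024]
tcp_rot: [-0.002, -0.022, 1.0, 0.001]
ft_force: [-7.8, 1.1, 9.3]
opening: 0.787
```

Run:
```python
from h import *
rel(-45,37,13)
c=cam("wrist");im=viewer.get_image("wrist"); cv2.imwrite("pics/w6.png",im)
a=cv2.resize(im[180:380,130:430],None,fx=2.6,fy=2.6); cv2.imwrite("pics/w6c.png",a)
```

```text
t 7.10 now nest [-74.1  37.7] tip z 13.0 F [-7.7  1.4] 9.3 open 0.787
shift [-0.242 -0.005 -0.001] turn [ 0.0004 -0.0012 -0.0002]
```

View pics/w6c.png

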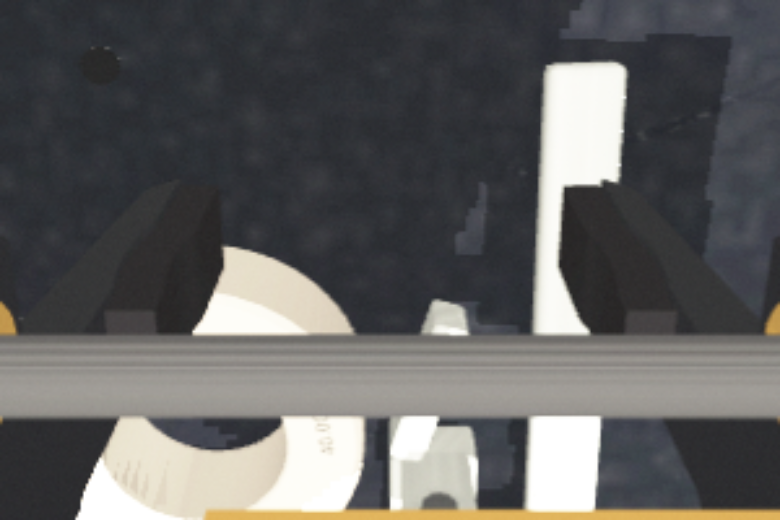

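Run:
```python
from h import *
im=cv2.imread("pics/w6.png"); c=cam("wrist"); ringfit(im,c,(217,268,275,307))
```

```text
ring nest [-37.89904615  -1.06424726] rms 0.19728271511577872 80
```

move_arm --moves '[[[-0.02, 0, 0, 0, 0, 0, -0.57], [-0.05, 0, 0, 0, 0, 0, -0.57], [-0.08, 0, 0, 0, 0, 0, -0.57], [-0.11, 0, 0, 0, 0, 0, -0.57], [-0.13, 0, 0, 0, 0, 0, -0.57], [-0.15, 0, 0, 0, 0, 0, -0.57], [-0.15, 0, 0, 0, 0, 0, -0.57]]]'

```text
t: 7.73
eef_pos: [0.5301, -0.1763, 0.024]
tcp_rot: [-0.002, -0.022, 1.0, 0.0]
ft_force: [-9.3, 0.8, 8.5]
opening: 0.783
```

Run:
```python
from h import *
rel(-45,38,13)
c=cam("wrist");im=viewer.get_image("wrist"); cv2.imwrite("pics/w7.png",im); ringfit(im,c,(217,268,275,307))
```

```text
t 7.73 now nest [-55.9  37.5] tip z 13.0 F [-9.3  1.2] 8.5 open 0.783
shift [-0.091  0.004 -0.001] turn [ 0.0003 -0.001  -0.0003]
ring nest [-19.78733172   1.87599061] rms 0.20212343948285752 87
```

move_arm --moves '[[[-0.02, 0, 0, 0, 0, 0, -0.57], [-0.045, 0, 0, 0, 0, 0, -0.57], [-0.07, 0, 0, 0, 0, 0, -0.57], [-0.09, 0, 0, 0, 0, 0, -0.57], [-0.11, 0, 0, 0, 0, 0, -0.57], [-0.12, 0, 0, 0, 0, 0, -0.57], [-0.13, 0, 0, 0, 0, 0, -0.57], [-0.13, 0, 0, 0, 0, 0, -0.57]]]'

```text
t: 8.45
eef_pos: [0.5444, -0.1757, 0.0239]
tcp_rot: [-0.003, -0.022, 1.0, 0.001]
ft_force: [-15.1, -1.4, 12.0]
opening: 0.787
```

Run:
```python
from h import *
rel(-36,38,13)
c=cam("wrist");im=viewer.get_image("wrist"); cv2.imwrite("pics/w8.png",im); ringfit(im,c,(217,268,275,307))
im=viewer.get_image("top"); cr=cv2.resize(im[145:265,240:400],None,fx=5,fy=5,interpolation=cv2.INTER_CUBIC);cv2.imwrite("pics/t8.png",cr)
```

```text
t 8.45 now nest [-41.6  37.4] tip z 12.9 F [-15.1  -0.7] 12.0 open 0.787
shift [-0.047  0.005 -0.001] turn [ 0.0005 -0.002  -0.0004]
ring nest [-63.02053906  43.16066939] rms 2.1579412197985692 90
```

Run:
```python
import cv2,numpy as np
a=cv2.imread("pics/w8.png")[200:380,150:400]; b=cv2.imread("pics/t8.png")
cv2.imwrite("pics/c8.png",np.vstack([cv2.resize(a,(500,360),interpolation=cv2.INTER_CUBIC),cv2.resize(b[50:450,100:600],(500,240))[:, :]]) )
```

```text
(no output)
```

View pics/c8.png

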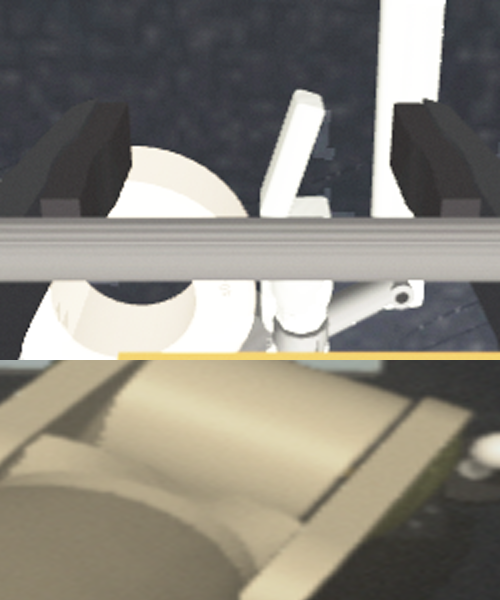

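```bash
sed -i 's/\[-60,-5\],loss/[-5,0],loss/' h.py
python3 - <<'E'
from h import *
im=cv2.imread("pics/w8.png"); c=cam("wrist"); ringfit(im,c,(217,262,275,307))
K=c; th,tx,ty=np.load("nest.npy");M=np.array([[np.cos(th),-np.sin(th)],[np.sin(th),np.cos(th)]])
# left lead-in tip, outer end inner corner approx: crop (295,92),(322,98)
w=world(c,[[150+293/2,200+92/2],[150+322/2,200+98/2]],.012)[:,:2]; print("lead-in tip nest",((w-[tx,ty])@M*1000).round(1),"expect -52,48")
E
```

```text
ring nest [-5.8915709   2.86495633] rms 0.16507796274195827 90
lead-in tip nest [[-51.4  47.3]
 [-49.7  54.9]] expect -52,48
```

move_arm --moves '[[[0.02, 0, 0, 0, 0, 0, -0.57], [0.04, 0, 0, 0, 0, 0, -0.57], [0.04, 0.012, 0, 0, 0, 0, -0.5], [0.04, 0.025, 0, 0, 0, 0, -0.44], [0.04, 0.025, 0, 0, 0, 0, -0.44], [0.04, 0.025, 0, 0, 0, 0, -0.44], [0.02, 0.025, 0, 0, 0, 0, -0.44], [0, 0.025, 0, 0, 0, 0, -0.44], [-0.01, 0.025, 0, 0, 0, 0, -0.44], [-0.02, 0.025, 0, 0, 0, 0, -0.44]]]'

```text
t: 9.38
eef_pos: [0.5444, -0.173, 0.0244]
tcp_rot: [-0.006, -0.022, 1.0, 0.001]
ft_force: [-33.1, -5.4, 25.4]
opening: 0.721
```

Run:
```python
from h import *
rel(-36,40.5,13)
c=cam("wrist");im=viewer.get_image("wrist"); cv2.imwrite("pics/w9.png",im); ringfit(im,c,(223,262,275,307))
```

```text
t 9.38 now nest [-41.5  40.2] tip z 13.4 F [-33.3  -3.9] 25.4 open 0.721
shift [-0.046  0.003  0.003] turn [ 0.0005 -0.0037 -0.0005]
ring nest [-5.88158893  2.93588487] rms 0.17555195632959072 79
```

```bash
sed -i 's/def ringfit(im,c,box):/def ringfit(im,c,box,z=.022):/; s/world(c,pts,.022)/world(c,pts,z)/' h.py
python3 - <<'E'
from h import *
im=cv2.imread("pics/w9.png"); c=cam("wrist"); ringfit(im,c,(223,255,275,307),0.);ringfit(im,c,(223,255,275,307),.002)
# front edge of ring top / bright top face: threshold 225
g=(im.min(2)>225).astype(np.uint8)*255; b=np.hstack([cv2.resize(im[240:390,190:320],None,fx=3,fy=3),cv2.cvtColor(cv2.resize(g[240:390,190:320],None,fx=3,fy=3),cv2.COLOR_GRAY2BGR)]);cv2.imwrite("pics/c9.png",b)
E
```

```text
ring nest [6.32690945 0.618868  ] rms 0.12877960379243092 79
ring nest [5.21396656 0.82554499] rms 0.12789947118496112 79
```

View pics/c9.png

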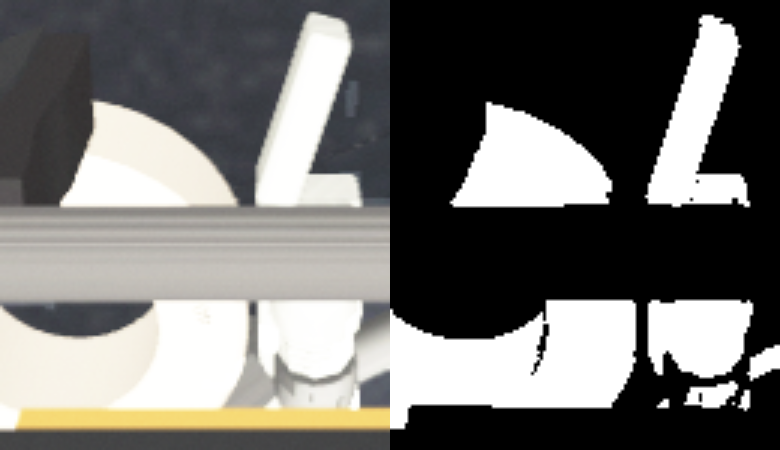

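Run:
```python
from h import *
c=cam("wrist"); th,tx,ty=np.load("nest.npy");M=np.array([[np.cos(th),-np.sin(th)],[np.sin(th),np.cos(th)]])
f=lambda p,z:((world(c,[[190+p[0]/3,240+p[1]/3]],z)[0,:2]-[tx,ty])@M*1000).round(1)
print("lead-in bottom inner",f((307,12),0),"top inner",f((302,36),.012),"outer bottom",f((345,20),0),"top outer",f((350,45),.012))
rel(-41,40,13)
```

```text
lead-in bottom inner [-47.4  48.4] top inner [-47.7  47. ] outer bottom [-45.8  55.6] top outer [-45.9  55.5]
t 9.43 now nest [-41.5  40.2] tip z 13.4 F [-28.8  -2.6] 24.7 open 0.722
shift [-0.004 -0.001  0.004] turn [ 0.0005 -0.0037 -0.0006]
```

move_arm --moves '[[[0.01, 0, 0, 0, 0, 0, -0.44], [0.02, 0, 0, 0, 0, 0, -0.44], [0.04, 0, 0, 0, 0, 0, -0.44], [0.06, 0, 0, 0, 0, 0, -0.44], [0.08, 0, 0, 0, 0, 0, -0.44], [0.08, 0, 0, 0, 0, 0, -0.44]]]'

```text
t: 9.93
eef_pos: [0.5411, -0.1736, 0.0251]
tcp_rot: [0.003, -0.021, 1.0, -0.001]
ft_force: [2.9, 1.9, 7.4]
opening: 0.718
```

Run:
```python
from h import *
rel(-50,40,13)
c=cam("wrist");im=viewer.get_image("wrist"); cv2.imwrite("pics/w10.png",im); ringfit(im,c,(223,240,275,307),0.)
th,tx,ty=np.load("nest.npy");M=np.array([[np.cos(th),-np.sin(th)],[np.sin(th),np.cos(th)]])
g=im.min(2)>150; r=np.argmax(g[200:330,285:310],0)+200; print("lead-in top rows",r)
i=r.argmin(); print("lead-in end nest",((world(c,[[285+i,r[i]]],0)[0,:2]-[tx,ty])@M*1000).round(1))
```

```text
t 9.93 now nest [-44.8  39.7] tip z 14.1 F [3.  1.8] 7.4 open 0.718
shift [0.043 0.003 0.009] turn [-0.0005  0.0016 -0.0008]
ring nest [6.3894939  0.65774264] rms 0.14199241733799434 75
lead-in top rows [273 270 266 264 261 258 255 252 250 249 249 249 249 249 250 250 250 251
 251 251 252 253 257 302 302]
lead-in end nest [-47.   48.8]
```

move_arm --moves '[[[0.02, 0, 0, 0, 0, 0, -0.44], [0.04, 0, 0, 0, 0, 0, -0.44], [0.04, 0, -0.04, 0, 0, 0, -0.44], [0.04, 0, -0.08, 0, 0, 0, -0.44], [0.04, 0, -0.12, 0, 0, 0, -0.44], [0.04, 0, -0.2, 0, 0, 0, -0.44], [0.04, 0, -0.4, 0, 0, 0, -0.44], [0.04, 0, -0.7, 0, 0, 0, -0.44], [0.04, 0, -1, 0, 0, 0, -0.44]]]'

```text
t: 10.73
eef_pos: [0.534, -0.1733, 0.1448]
tcp_rot: [-0.001, -0.022, 1.0, 0.0]
ft_force: [-0.1, 1.1, -0.5]
opening: 0.722
```

move_arm --moves '[[[0.3, 0.1, 0, 0, 0, 0, -0.44], [0.6, 0.3, 0, 0, 0, 0, -0.44], [0.9, 0.6, 0, 0, 0, 0, -0.44], [1, 0.9, 0, 0, 0, 0, -0.44], [1, 1, 0, 0, 0, 0, -0.44]]]'

```text
t: 11.15
eef_pos: [0.4056, -0.056, 0.144]
tcp_rot: [-0.001, -0.022, 1.0, 0.001]
ft_force: [0.3, -0.3, -0.3]
opening: 0.721
```

move_arm --moves '[[[0.1, 0.3, 0, 0, 0, 0, -0.44], [0.3, 0.6, 0, 0, 0, 0, -0.44], [0.4, 0.9, 0, 0, 0, 0, -0.44], [0.4, 1, 0, 0, 0, 0, -0.44], [0.4, 1, 0, 0, 0, 0, -0.44]]]'

```text
t: 11.57
eef_pos: [0.3552, 0.0609, 0.1442]
tcp_rot: [-0.0, -0.024, 1.0, -0.0]
ft_force: [1.0, -0.5, -0.1]
opening: 0.72
```

Run:
```python
from h import *
rel(-50,40,13)
im=viewer.get_image("top"); cv2.imwrite("pics/t11.png",im);cr=cv2.resize(im[145:265,240:400],None,fx=5,fy=5,interpolation=cv2.INTER_CUBIC);cv2.imwrite("pics/t11c.png",cr)
```

```text
t 11.57 now nest [-219.9  282.3] tip z 133.2 F [ 1.  -0.5] -0.1 open 0.72
shift [-1.412 -2.022  1.001] turn [-0.     -0.      0.0007]
```

View pics/t11c.png

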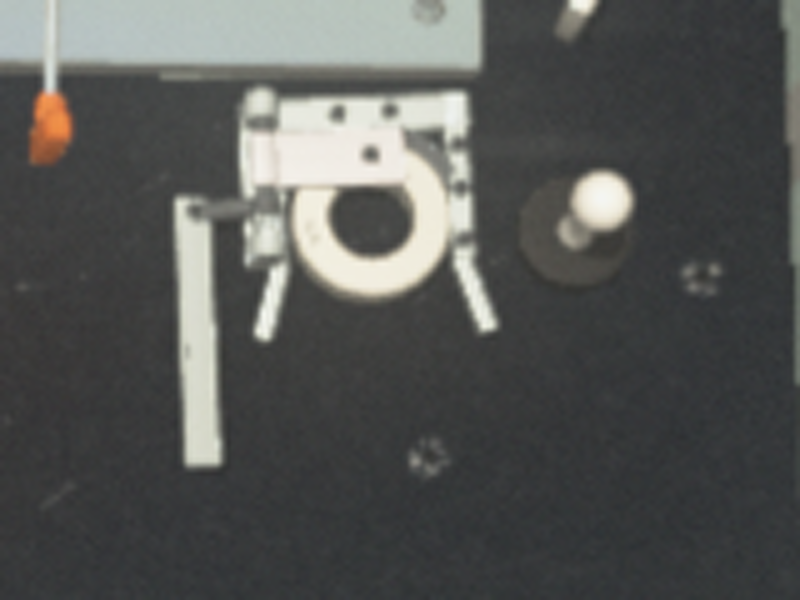

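Run:
```python
from h import *
im=cv2.imread("pics/t11.png"); c=cam("top"); th,tx,ty=np.load("nest.npy");M=np.array([[np.cos(th),-np.sin(th)],[np.sin(th),np.cos(th)]])
g=im.min(2).astype(float); pts=[]
for u in range(302,327):  # rear (lower) edge, subpixel at half level
    for v in range(210,190,-1):
        if g[v,u]>130>=g[v+1,u]: pts.append((u,v+(g[v,u]-130)/(g[v,u]-g[v+1,u])));break
def go(z):
    w=(world(c,pts,z)[:,:2]-[tx,ty])@M*1000
    s=least_squares(lambda p:np.hypot(*(w-p).T)-36,[0,0]);print(z,s.x,np.abs(s.fun).max())
go(.022)
im0=cv2.imread("pics/top0.png"); S=lambda p:[240+(p[0]+.5)/5-.5,145+(p[1]+.5)/5-.5]
print("flap near edge end",((world(c,[S((403,188))],.029)[0,:2]-[tx,ty])@M*1000),"expect 14,-16")
# bystanders moved?
d=cv2.absdiff(im,im0).max(2); cs=[cv2.boundingRect(k) for k in cv2.findContours((d>70).astype(np.uint8),0,2)[0] if cv2.contourArea(k)>6];print(cs)
```

```text
0.022 [0.35240243 0.63146994] 0.3170109946323336
flap near edge end [ 12.23866115 -13.94849034] expect 14,-16
[(189, 414, 37, 6), (136, 392, 135, 28), (32, 356, 50, 36), (177, 278, 41, 38), (72, 262, 102, 158), (0, 257, 92, 154), (302, 212, 33, 33), (298, 175, 32, 30)]
```

```bash
python3 -c "
from rig import arm
print(arm.close_job())"
```

```text
the job is handed in; nothing more can be done
None
```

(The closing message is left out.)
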